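# Refit the stirrer's control knob and hold it pressed

### The arm

A 6-joint arm with a two-finger parallel gripper is mounted at the origin on a cart in front of the work surface, level with it; the furniture and walls round the work are solid. World frame = base frame: x ahead of the robot, y to its left, z up, the work surface at z = 0. Lengths are in m, angles in rad, forces in N, time in s.
With the tool pointing down it reaches from about 0.325 to 0.775 m from the base axis. Payload 5.5 kg.
Tool frame: the origin (TCP) lies between the finger pads; the fingertips stand 17 mm ahead of it and the grasp point (between the pads) lies 2 mm behind it; z points along the fingers, y is the line along which they close (so a half turn about z gives the same grasp; the last joint's range is limited). The gripper opens to 85 mm and grips with 20 to 120 N. Pads are 22 mm wide; open, the fingers measure 114 mm over their backs; the gripper's body (76 mm by 85 mm) begins 54 mm behind the grasp point. The pads swing forward as they close: fully open they stand 13 mm farther back than shut.
Start: joints at [1.175, 0.091, 1.231, -0, 1.82, -0.057], TCP at [0.199, 0.566, 0.248] pointing down, gripper open.
Joint ranges: [-2.87, 2.87], [-0.86, 2.18], [0.17, 2.46], [-1.51, 4.65], [0.06, 2.69], [-2.65, 2.65]. Speed limits (rad/s): [2.57, 2.57, 3.01, 3.14, 3.14, 3.14].

### API

Orientations are given as [roll, pitch, yaw] about the fixed x, y, z axes, in that order (R = Rz(yaw) Ry(pitch) Rx(roll)).
In Python, from workcell import ctrl, vision gives the robot as it stands.
- The arm moves only by the tool send_rows, never from a script. Its argument "moves" is a list of rows, each a list of 3 entries, a list of its own where there are three numbers: the turn, a rotation vector about the tool's x, y, z in rad, then the shift along the tool's x, y, z in m, then the opening, from -1 (shut) to 1 (fully open). In form: [[[ax, ay, az], [dx, dy, dz], claw], ...]. A call has 1 to 10 rows; each row is the pose to reach, as a shift and turn from the pose commanded when the call began, along the tool's axes at that moment; what a row does not reach only later rows make up. A row lasts 1/8 s, in which the tool goes at most 62.5 mm and 10.7 degrees, less where a joint would pass 70% of its speed; a pose out of reach is approached as far as the arm can. A call with a gripper value outside its range is refused whole. The fingers move at their own pace and stop on an object; "force" is the grip in N (left out, the last holds). Time passes only in rows, so rows that repeat a pose let the fingers close. It gives the time, the measured TCP pose, the force, the opening and the grip force at its end, in the units of the state.
- ctrl.state(): the state, without advancing time (a new reading comes with each control period).
- vision.read_camera(name): name is "scene" or "top" or "wrist"; returns the picture (480x640x3 uint8, blue, green, red); there is no depth.
- vision.camera_info(name): a dict with "fx", "fy", "cx", "cy" (pixels), "rvec" (rotation vector, rad) and "tvec" (3), from world to camera coordinates, as OpenCV has them. Camera axes: x right, y down, z forward; pixel columns grow to the right and rows downward; lengths in m; the calibration is good to about 2 mm. A picture is of the moment at which its call begins: read the wrist's pose just before it. camera_info takes no time and is no camera call; for the wrist camera it gives the pose at the moment of the call.
- ctrl.finish_job(): hands the job in; it is judged then, once.
The state is a dict: "t": time; "joint_pos": joint angles; "qvel": joint speeds; "joint_torque": joint torques, N m; "ee_pos": TCP position; "tool_rot": TCP orientation; "wrist_force": force on the tool from outside, world axes, zero at the start; "torque": the same for the moment, N m; "grip_width": finger opening in m; "finger_force": force on a finger pad.
Only numpy, scipy, OpenCV 4.12 (cv2) and the standard library are available. Lean on these libraries where they do the work, as an engineer would, in place of code of your own. Each camera call takes 0.05 s, during which the arm holds its last target. There are 200 camera calls.

### The job

Pry the shut cover of the magnetic stirrer up with the blade of the spatula, slipped into the gap under the front lip, and swing it back past upright so that it stays open, without the gripper's fingers touching the cover; then lay the spatula flat back on the worktop. Pick up the grey control knob, turn it so that the flat of its bore (on the side of its nose) matches the flat of the bare D-shaft, and push it fully home on the shaft. Finish while still holding the knob in the fingers and keeping it and its sprung spindle pressed right down; leave all the other things where they stand.

Things in the scene. Friction and masses are not known exactly. Their poses are not given: they have to be found in the camera images.
- stirrer: magnetic stirrer, white, fixed on the worktop. Origin on the worktop under the spindle axis; x runs to its back (stirring plate), z up. The case covers x = -65 to 251 mm, y = -75 to 75 mm. Its front part (x below 105 mm, the control bay) has a flat panel at z = 40 mm; the rear part is 68 mm high, with a round white plate up to 73 mm
- cover (a joint): grey hood-shaped cover over the control bay, hinged at its back edge: 0 = shut, grows as it swings up and back, 1.57 = upright, 1.80 = stop. The hinge is stiff (about 0.1 N m), so the cover stays at any angle
- cover_axis (a point): middle of the cover's hinge axis, turning with the cover; shut, its axes are the stirrer's. In this frame the cover is a shallow box, open underneath, walls 3 to 4 mm, 104 mm wide, 30 mm high, front wall at x = -130 to -134 mm, inside of the roof at z = 27 mm. It turns about its y axis
- cover_lip (a point): front lower edge, in the middle, of the 40 mm wide lip that sticks out 10 mm from the bottom of the cover's front wall. Shut, it lies at x = -76, z = 49 mm in the stirrer frame: under lip and front wall is an open gap 9 mm high above the panel level (the panel's front edge is at x = -65 mm)
- cover_hinge (a point): middle of the cover's hinge axis, which is the stirrer's y direction: 68 mm behind the spindle axis, 50 mm up; fixed on the case
- spindle (a joint): how far the sprung spindle is pressed down: 0 = up, 6 mm = stop. It needs about 2 N to start and 9 N at the stop; it springs back when let go and does not turn
- shaft_tip (a point): centre of the top of the spindle, a bare upright steel D-shaft of 16 mm diameter with one flat 4 mm from the axis, 24 mm tall above the panel (top at z = 64 mm), top edge bevelled 2 mm. Axes as the stirrer's: the flat faces +x, to the stirrer's back. It moves down with the spindle
- knob: grey control knob standing on its skirt, loose, 0.05 kg. Origin: centre of its underside, z up. Round skirt 44 mm diameter, 19 mm high; on it a bar grip along x, 16 mm wide (in y), x = -21 to +26 mm, up to z = 39 mm, ending in a pointed nose at +x with a thin dark line on top. Pushed home, its underside lies 16 mm below shaft_tip, 8 mm above the panel (2 mm with the spindle at its stop)
- knob_nose (a point): point of the knob's nose, 26 mm from its axis (+x), 28 mm up. The bore in the knob's underside is D-shaped, 16 mm deep, 18.4 mm diameter, its flat 5.2 mm from the axis on the nose's side; bevelled mouth
- spatula: lab spatula lying on the worktop: grey metal handle 110 mm long (x = -55 to 55 mm), 14 mm wide, 20 mm high; thin straight steel blade from x = 50 to 150 mm, 18 mm wide, 3 mm thick, its middle plane 10 mm above the handle's underside. Origin under the middle of the handle; balance point near x = 25 mm; 0.08 kg
- spatula_tip (a point): middle of the end of the spatula's blade, at x = 150, z = 10 mm in the spatula's frame
- erlenmeyer: bystander: small conical glass flask, 64 mm wide, 102 mm tall; origin at the centre of its underside
- reagent_bottle: bystander: small capped reagent bottle, 49 mm wide, 95 mm tall; origin at the centre of its underside
- crucible: bystander: porcelain crucible, 45 mm wide, 36 mm tall; origin at the centre of its underside
- tongs: bystander: metal crucible tongs lying flat, 125 mm long, 12 mm wide, 9 mm high; origin at the centre of its underside
- jar: bystander: small open glass jar, 60 mm wide, 85 mm tall; origin at the centre of its underside
- dropper_bottle: bystander: squeeze dropper bottle, 49 mm wide, 107 mm tall; origin at the centre of its underside
Mind the look-alikes: they are no part of the job. Several things have the shape of the spatula; the one meant has the colours described above.

How it is judged:
By the outcome, as a careful person would: the job done as asked, in the order asked, and still so for the second after the job is handed in, while the arm keeps its last pose, push and grip.
It also fails if it takes over 64 s, if anything falls off the work surface, if the arm or the gripper's body presses on something with over 40 N, if the wrist force passes 120 N, or if a joint passes its speed limit or range.

## Working session

There is one attempt and no reset: what is moved stays moved. The work goes in short steps, Python scripts to look and compute and a tool call to move; the robot and the scene stay as the last step left them, time stands still between calls to the robot, and variables do not carry over. Pictures are saved under pics/ and viewed, at most 10 in all, crops included, and the job is handed in when it is done.

Besides the shell and the picture viewer there is one more tool, called after "Request:" by a JSON object that holds its "fn" and its "kwargs". send_rows: Moves the arm, as the interface text tells. Its arguments: {"type":"object","properties":{"moves":{"type":"array"},"force":{"type":"number"}},"required":["moves"]}

```bash
mkdir -p pics; ls; python3 - <<'E'
from workcell import ctrl, vision
import cv2,numpy as np
for n in("scene","top"):
    im=vision.read_camera(n); cv2.imwrite(f"pics/{n}0.png",im)
    i=vision.camera_info(n); R=cv2.Rodrigues(np.array(i["rvec"]))[0]
    print(n,i["fx"],i["cx"],i["cy"],-R.T@np.array(i["tvec"]).ravel(),R[2])
s=ctrl.state();print(s)
E
```

```text
pics
scene 489.9931119618325 319.34551430630023 239.30372586646652 [ 0.24416163 -0.83937893  0.99304779] [ 0.28842679  0.5738385  -0.76649812]
top 503.88189851173723 319.6697071957161 241.04152535025048 [ 0.28298808 -0.12793494  1.60607729] [ 0.19589066 -0.00526921 -0.98061159]
{'t': 0.1, 'joint_pos': array([ 1.17524264e+00,  9.17743275e-02,  1.23180754e+00,  1.38089355e-05,
        1.81979922e+00, -5.67121674e-02]), 'qvel': array([ 0.0002387 , -0.00222935, -0.00243238, -0.00033578,  0.00061112,
       -0.00025405]), 'joint_torque': array([ 2.47012591e-03, -4.60216677e+01, -4.19217360e+01, -7.51437074e-05,
        1.07335814e-02, -3.27467990e-05]), 'ee_pos': array([0.19935066, 0.56566559, 0.24724569]), 'tool_rot': array([-3.13980786e+00, -1.14738863e-04,  2.80275442e+00]), 'wrist_force': array([-0.03806627,  0.24138302,  0.06123043]), 'torque': array([0.01381848, 0.02235571, 0.02153691]), 'finger_force': 0.0, 'grip_width': 0.0851081512925904}
```

View pics/scene0.png

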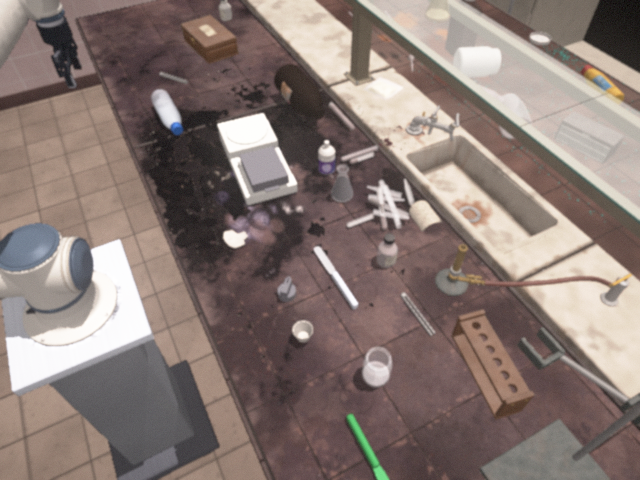

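View pics/top0.png

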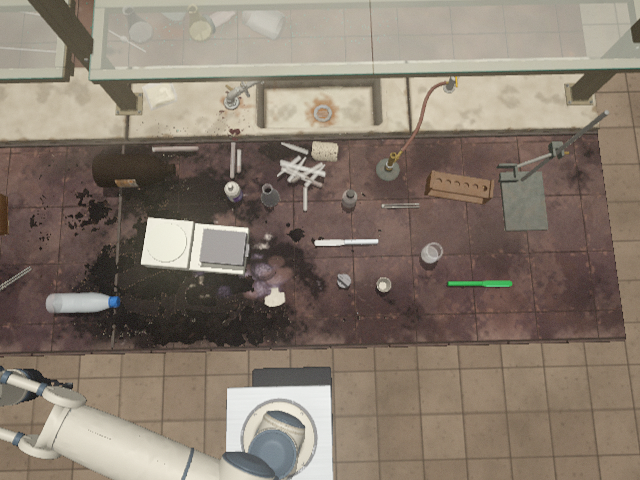

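Candidates for the spatula, in the top view: the grey/steel one at (346,242), a green one at (480,284), and the thin tongs at (400,205), which are a bystander. The grey/steel one fits the description. The stirrer spans (143–249, 218–273) with its front to the right, and the knob is at (344,281). I'll confirm with an enlarged crop.

```bash
cat > h.py <<'E'
import cv2,numpy as np
from workcell import ctrl,vision
from scipy.spatial.transform import Rotation as Ro
def cam(n):
    i=vision.camera_info(n);R=cv2.Rodrigues(np.array(i["rvec"],float))[0];t=np.array(i["tvec"],float).ravel()
    K=np.array([[i["fx"],0,i["cx"]],[0,i["fy"],i["cy"]],[0,0,1]]);return K,R,t
def ray(c,p):
    K,R,t=c;d=R.T@np.linalg.inv(K)@np.array([p[0],p[1],1.]);return -R.T@t,d/np.linalg.norm(d)
def plane(c,p,z):
    o,d=ray(c,p);return o+d*(z-o[2])/d[2]
def tri(ca,pa,cb,pb):
    o1,d1=ray(ca,pa);o2,d2=ray(cb,pb)
    s=np.linalg.lstsq(np.c_[d1,-d2],o2-o1,rcond=None)[0];a=o1+s[0]*d1;b=o2+s[1]*d2
    return (a+b)/2,np.linalg.norm(a-b)
def proj(c,P):
    K,R,t=c;q=K@(R@np.array(P)+t);return q[:2]/q[2]
E
python3 - <<'E'
import cv2,numpy as np
t=cv2.imread("pics/top0.png");s=cv2.imread("pics/scene0.png")
a=cv2.resize(t[205:305,140:400],None,fx=3,fy=3,interpolation=3)
b=cv2.resize(s[100:320,200:400],None,fx=1.35,fy=1.35,interpolation=3)
b=cv2.resize(s[235:315,270:370],None,fx=3.6,fy=3.6,interpolation=3)
b2=cv2.resize(s[105:210,205:335],None,fx=2.8,fy=2.8,interpolation=3)
c=np.zeros((600,800,3),np.uint8);c[:300,:780]=a;c[305:305+288,:360]=b;c[305:599,365:729]=b2
cv2.imwrite("pics/crop1.png",c)
E
```

```text
(no output)
```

View pics/crop1.png

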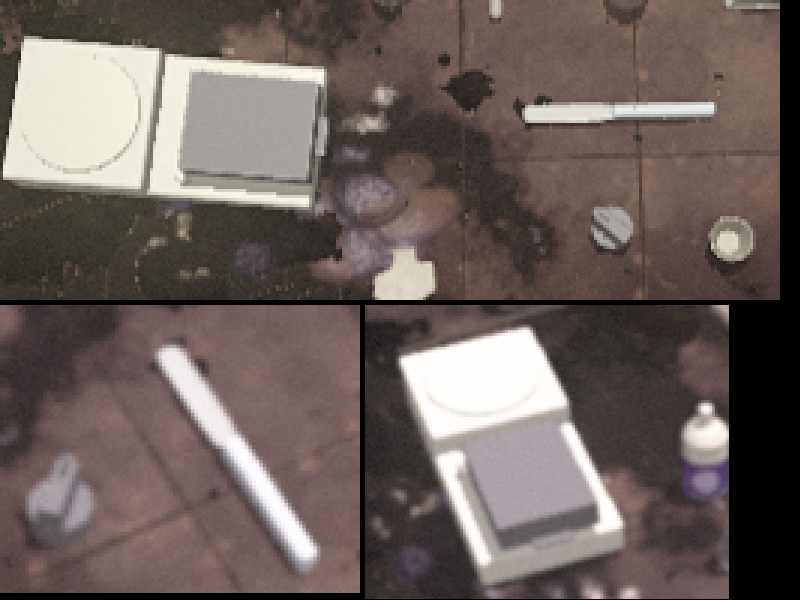

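The crop confirms it: grey handle on the right (crop 612–715,108) and steel blade on the left pointing at the stirrer (tip at crop 523,114). The cover lip is at crop (322,135), and the knob's nose points up-right or down-right, which I'll measure. Coarse positions next.

```bash
python3 - <<'E'
from h import *
c=cam("top");s=cam("scene")
f=lambda x,y,z:plane(c,(140+x/3,205+y/3),z)
np.set_printoptions(precision=4,suppress=True)
print("rear",[f(x,y,.068) for x,y in((22,38),(160,49),(148,192),(5,180))])
print("front",[f(x,y,.04) for x,y in((327,70),(313,207))])
cv=[f(x,y,.08) for x,y in((193,72),(320,83),(308,182),(180,172))];print("cover",cv)
print("spat handle",f(715,108,.02),f(612,111,.02),"tip",f(523,114,.01))
print("knob", f(612,228,.03), "lip",f(327,135,.05))
g=lambda x,y:(270+x/3.6,235+(y-305)/3.6)
k=lambda x,y:(205+(x-365)/2.8,105+(y-305)/2.8)
print("tri tip",tri(c,(140+523/3,205+114/3),s,g(172,348)))
print("tri handle end",tri(c,(140+715/3,205+108/3),s,g(307,562)))
print("tri knob",tri(c,(140+612/3,205+228/3),s,g(60,490)))
print("tri cover corners",tri(c,(140+193/3,205+24),s,k(550,424)),tri(c,(140+320/3,205+83/3),s,k(595,505)),tri(c,(140+308/3,205+182/3),s,k(497,530)))
E
```

```text
rear [array([0.6778, 0.4032, 0.068 ]), array([0.6626, 0.2585, 0.068 ]), array([0.5119, 0.267 , 0.068 ]), array([0.5278, 0.4142, 0.068 ])]
front [array([0.6424, 0.0877, 0.04  ]), array([0.4963, 0.1017, 0.04  ])]
cover [array([0.6343, 0.2207, 0.08  ]), array([0.6196, 0.0894, 0.08  ]), array([0.5166, 0.1011, 0.08  ]), array([0.53  , 0.2318, 0.08  ])]
spat handle [ 0.5955 -0.3247  0.02  ] [ 0.5949 -0.2144  0.02  ] tip [ 0.5958 -0.1191  0.01  ]
knob [ 0.4681 -0.2098  0.03  ] lip [0.5704 0.0861 0.05  ]
tri tip (array([ 0.5989, -0.1195,  0.0036]), np.float64(0.003830880466953519))
tri handle end (array([ 0.5955, -0.3255,  0.0101]), np.float64(0.003952031038596053))
tri knob (array([ 0.4696, -0.2101,  0.0285]), np.float64(0.0026949571173075114))
tri cover corners (array([0.6312, 0.2225, 0.075 ]), np.float64(0.00858668060046189)) (array([0.6188, 0.0908, 0.0732]), np.float64(0.004614010359594046)) (array([0.5174, 0.1019, 0.075 ]), np.float64(4.759175314747395e-05))
```

```bash
cat >> h.py <<'E'
np.set_printoptions(precision=4,suppress=True)
def down(yaw):return Ro.from_euler("xyz",[np.pi,0,yaw])
def rel(p,R):
    s=ctrl.state();R0=Ro.from_euler("xyz",s["tool_rot"])
    return (R0.inv()*R).as_rotvec(),R0.inv().apply(np.array(p)-s["ee_pos"])
E
python3 - <<'E'
from h import *
print(rel([.53,-.22,.27],down(1.571)))
c=cam("wrist");s=ctrl.state();R0=Ro.from_euler("xyz",s["tool_rot"])
print(c[0],R0.inv().apply(-c[1].T@c[2]-s["ee_pos"]),R0.inv().as_matrix()@c[1].T)
E
```

```text
(array([-0.0016,  0.001 ,  1.2318]), array([-0.573 , -0.6311, -0.0217]))
[[337.5894   0.     323.1953]
 [  0.     337.5894 240.8386]
 [  0.       0.       1.    ]] [ 0.0677  0.0001 -0.126 ] [[ 0.0008 -0.9645 -0.2642]
 [ 1.      0.001  -0.0004]
 [ 0.0007 -0.2642  0.9645]]
```

Request:
{"fn": "send_rows", "kwargs": {"moves": [[[0,0,0.123],[-0.057,-0.063,-0.002],1],[[0,0,0.246],[-0.115,-0.126,-0.004],1],[[0,0,0.37],[-0.172,-0.189,-0.006],1],[[0,0,0.49],[-0.229,-0.252,-0.009],1],[[0,0,0.616],[-0.286,-0.315,-0.011],1],[[0,0,0.74],[-0.344,-0.379,-0.013],1],[[0,0,0.862],[-0.401,-0.442,-0.015],1],[[0,0,0.985],[-0.458,-0.505,-0.017],1],[[0,0,1.11],[-0.516,-0.568,-0.02],1],[[0,0,1.232],[-0.573,-0.631,-0.022],1]]}}

```text
t: 1.35
ee_pos: [0.442, -0.012, 0.2641]
tool_rot: [3.141, -0.0, 1.567]
wrist_force: [0.7, 1.2, -0.2]
grip_width: 0.0854
finger_force: 0.0
```

```bash
python3 - <<'E'
from h import *
print(ctrl.state()["ee_pos"],rel([.53,-.22,.27],down(1.571)))
E
```

```text
[ 0.442  -0.012   0.2641] (array([ 0.0001, -0.0002, -0.0044]), array([-0.2076,  0.0888, -0.006 ]))
```

Request:
{"fn": "send_rows", "kwargs": {"moves": [[[0,0,0],[-0.05,0.022,0],1],[[0,0,0],[-0.1,0.044,0],1],[[0,0,0],[-0.15,0.066,0],1],[[0,0,0],[-0.208,0.089,-0.006],1],[[0,0,0],[-0.208,0.089,-0.006],1],[[0,0,0],[-0.208,0.089,-0.006],1],[[0,0,0],[-0.208,0.089,-0.006],1]]}}

```text
t: 2.22
ee_pos: [0.5306, -0.2167, 0.2708]
tool_rot: [3.141, 0.0, 1.572]
wrist_force: [-1.0, 0.9, -0.0]
grip_width: 0.0855
finger_force: 0.0
```

```bash
python3 - <<'E'
from h import *
s=ctrl.state();print(s["ee_pos"],abs(s["qvel"]).max())
c=cam("wrist");im=vision.read_camera("wrist");cv2.imwrite("pics/w1.png",im)
import pickle;pickle.dump(c,open("w1.pkl","wb"))
E
```

```text
[ 0.5306 -0.2167  0.2708] 0.010069017787517528
```

View pics/w1.png

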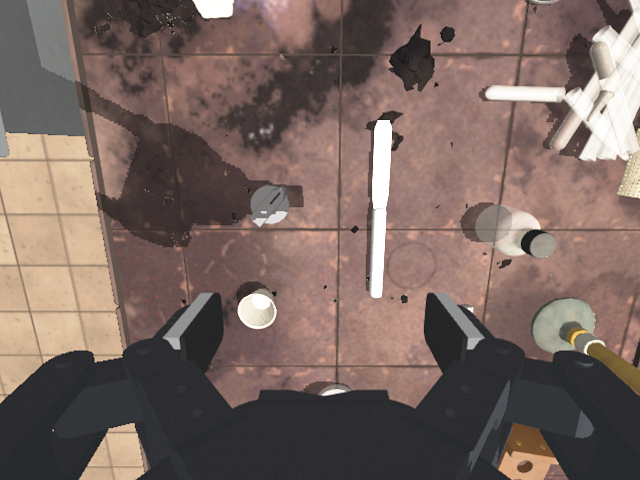

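The wrist view shows the spatula with its tip at (383,120) and handle end at (376,297), and the knob at (270,204). I'll mask the spatula and enlarge the knob.

```bash
python3 - <<'E'
from h import *
import pickle
c=pickle.load(open("w1.pkl","rb"));im=cv2.imread("pics/w1.png")
m=(im.min(2)>185).astype(np.uint8);m[:, :340]=0;m[:,420:]=0;m[:100]=0;m[310:]=0
ct=max(cv2.findContours(m,0,1)[0],key=cv2.contourArea);print(cv2.boundingRect(ct))
for v in range(118,302,9):
    u=np.where(m[v])[0]
    if len(u): print(v,u.min(),u.max(),im[v,(u.min()+u.max())//2])
a=cv2.resize(im[170:240,230:320],None,fx=6,fy=6,interpolation=3);cv2.imwrite("pics/knob1.png",a)
E
```

```text
(371, 120, 21, 178)
127 375 391 [255 255 255]
136 374 391 [255 255 255]
145 374 390 [255 255 255]
154 373 390 [255 255 255]
163 373 389 [255 255 255]
172 373 389 [255 255 255]
181 372 388 [255 255 255]
190 372 388 [255 255 255]
199 372 387 [255 255 255]
208 374 385 [228 231 230]
217 374 385 [255 255 255]
226 374 385 [255 255 255]
235 373 384 [255 255 255]
244 373 384 [255 255 255]
253 372 383 [255 255 255]
262 372 383 [255 255 255]
271 372 382 [255 255 255]
280 371 382 [255 255 255]
289 371 382 [255 255 255]
```

View pics/knob1.png

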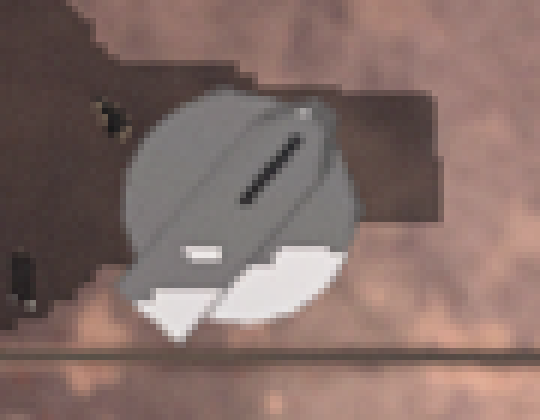

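The nose points up-right: the dark line runs from crop (243,203) to (298,137) and the blunt end is lower left. The skirt centre is at crop (242,206).

```bash
python3 - <<'E'
from h import *
import pickle
c=pickle.load(open("w1.pkl","rb"));t=cam("top")
P=lambda x,y,z:plane(c,(230+x/6,170+y/6),z)
a,b=P(243,203,.039),P(298,137,.039);print("line",a,b,"yaw",np.degrees(np.arctan2(*(b-a)[1::-1])))
for (p,q) in(((138,288),(262,112)),((205,325),(335,165))):
  a,b=P(*p,.039),P(*q,.039);print("edge yaw",np.degrees(np.arctan2(*(b-a)[1::-1])))
print("skirt",P(242,206,.019))
print("tip",plane(c,(382.8,120),.0115),"junction",plane(c,(379.6,206.5),.015),"end",plane(c,(376.5,298),.02))
print("axis handle",plane(c,(379.5,217),.02),plane(c,(376.5,289),.02))
print("tri tip",tri(c,(382.8,120),t,(140+523/3,205+114/3)),"end",tri(c,(376.5,298),t,(140+715/3,205+36)),"knob",tri(c,(270.3,204.3),t,(140+612/3,205+76)))
E
```

```text
line [ 0.4738 -0.207   0.039 ] [ 0.4839 -0.1953  0.039 ] yaw 49.13273304385829
edge yaw 53.36462557354782
edge yaw 50.082228577967136
skirt [ 0.4704 -0.2108  0.019 ]
tip [ 0.5941 -0.1202  0.0115] junction [ 0.5944 -0.2137  0.015 ] end [ 0.595  -0.3249  0.02  ]
axis handle [ 0.594  -0.2249  0.02  ] [ 0.5945 -0.3131  0.02  ]
tri tip (array([ 0.5959, -0.1194,  0.0053]), np.float64(0.0017171259553948937)) end (array([ 0.5951, -0.3246,  0.0208]), np.float64(0.0005358578554825022)) knob (array([ 0.4699, -0.2108,  0.0165]), np.float64(0.0007905933948674635))
```

Request:
{"fn": "send_rows", "kwargs": {"moves": [[[0,0,0],[-0.02,0.032,0.04],1],[[0,0,0],[-0.038,0.064,0.1],0.4],[[0,0,0],[-0.038,0.064,0.16],0.2],[[0,0,0],[-0.038,0.064,0.21],0.2],[[0,0,0],[-0.038,0.064,0.235],0.2],[[0,0,0],[-0.038,0.064,0.248],0.2],[[0,0,0],[-0.038,0.064,0.248],0.2],[[0,0,0],[-0.038,0.064,0.248],0.2]], "force": 80}}

```text
t: 3.28
ee_pos: [0.5959, -0.2562, 0.0247]
tool_rot: [3.138, 0.002, 1.571]
wrist_force: [0.1, -0.5, 1.2]
grip_width: 0.0514
finger_force: 0.0
```

Request:
{"fn": "send_rows", "kwargs": {"moves": [[[0,0,0],[0,0,0],-0.3],[[0,0,0],[0,0,0],-1],[[0,0,0],[0,0,0],-1],[[0,0,0],[0,0,0],-1],[[0,0,0],[0,0,0],-1],[[0,0,0],[0,0,0],-1]]}}

```text
t: 4.03
ee_pos: [0.5954, -0.2563, 0.0236]
tool_rot: [3.14, 0.001, 1.571]
wrist_force: [0.3, 0.7, 5.8]
grip_width: 0.0116
finger_force: 81.5
```

Request:
{"fn": "send_rows", "kwargs": {"moves": [[[0,0,0],[0,0,-0.015],-1],[[0,0,0],[0,0,-0.05],-1],[[0,0,0],[0,0,-0.1],-1],[[0,0,0.02],[0.04,-0.015,-0.14],-1],[[0,0,0.05],[0.09,-0.035,-0.18],-1],[[0,0,0.105],[0.15,-0.055,-0.21],-1],[[0,0,0.105],[0.2,-0.075,-0.226],-1],[[0,0,0.105],[0.25,-0.095,-0.226],-1],[[0,0,0.105],[0.29,-0.11,-0.226],-1],[[0,0,0.105],[0.306,-0.115,-0.226],-1]]}}

```text
t: 5.28
ee_pos: [0.4789, 0.0518, 0.2491]
tool_rot: [3.141, -0.0, 1.468]
wrist_force: [-0.2, 0.1, -0.8]
grip_width: 0.0118
finger_force: 80.6
```

Request:
{"fn": "send_rows", "kwargs": {"moves": [[[0,0,0],[0,0,0],-1],[[0,0,0],[0,0,0],-1],[[0,0,0],[0,0,0],-1]]}}

```text
t: 5.65
ee_pos: [0.4802, 0.0489, 0.2479]
tool_rot: [-3.141, 0.0, 1.464]
wrist_force: [0.4, -0.3, -0.7]
grip_width: 0.0114
finger_force: 80.6
```

```bash
python3 - <<'E'
from h import *
s=ctrl.state();print(s["ee_pos"],s["tool_rot"],abs(s["qvel"]).max())
c=cam("wrist");im=vision.read_camera("wrist");cv2.imwrite("pics/w2.png",im)
import pickle;pickle.dump((c,s),open("w2.pkl","wb"))
E
```

```text
[0.4802 0.0489 0.2479] [-3.1409  0.0004  1.464 ] 0.0037643856553972992
```

View pics/w2.png

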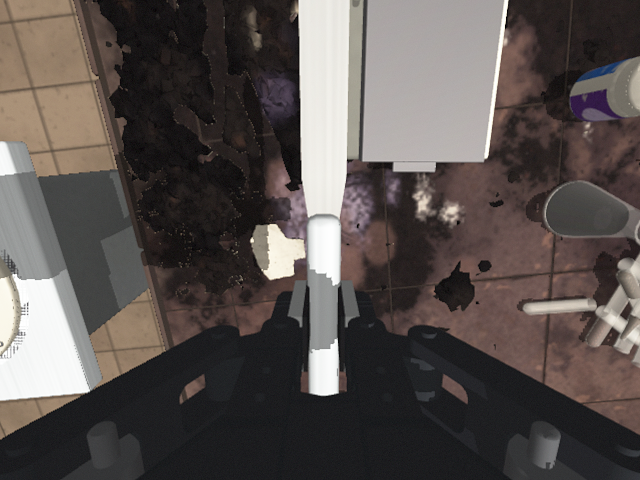

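The wrist view shows the cover roof's front corners at about (363,161) and (487,161), the lip at (393–435,171), and the blade axis at u≈324 (tool mid-plane). Now to refine the stirrer pose.

```bash
python3 - <<'E'
from h import *
import pickle
c,s=pickle.load(open("w2.pkl","rb"));im=cv2.imread("pics/w2.png")
g=cv2.cvtColor(im,6).astype(int)
for v in (20,60,100,140,150): print(v,[ (u,g[v,u]) for u in range(290,520) if abs(g[v,u+1]-g[v,u-1])>25])
for u in (375,400,414,430,460,480): print(u,[(v,g[v,u]) for v in range(140,185) if abs(g[v+1,u]-g[v-1,u])>25])
E
```

```text
20 [(290, np.int64(58)), (293, np.int64(66)), (294, np.int64(9)), (297, np.int64(13)), (298, np.int64(127)), (299, np.int64(231)), (348, np.int64(232)), (349, np.int64(191)), (350, np.int64(154)), (362, np.int64(140)), (363, np.int64(53)), (365, np.int64(56)), (366, np.int64(88)), (367, np.int64(149)), (500, np.int64(159)), (501, np.int64(203)), (502, np.int64(253)), (505, np.int64(242)), (506, np.int64(5)), (507, np.int64(34))]
60 [(298, np.int64(17)), (299, np.int64(148)), (300, np.int64(244)), (348, np.int64(213)), (349, np.int64(153)), (360, np.int64(156)), (361, np.int64(120)), (362, np.int64(55)), (364, np.int64(60)), (365, np.int64(110)), (366, np.int64(170)), (495, np.int64(165)), (496, np.int64(205)), (497, np.int64(253)), (499, np.int64(253)), (500, np.int64(215)), (501, np.int64(89))]
100 [(293, np.int64(49)), (299, np.int64(18)), (300, np.int64(149)), (301, np.int64(243)), (347, np.int64(232)), (348, np.int64(156)), (359, np.int64(151)), (360, np.int64(98)), (361, np.int64(55)), (363, np.int64(76)), (364, np.int64(139)), (365, np.int64(180)), (490, np.int64(169)), (491, n
[... 634 characters left out ...]
62, np.int64(120)), (363, np.int64(183)), (484, np.int64(181)), (485, np.int64(239)), (488, np.int64(246)), (489, np.int64(92)), (490, np.int64(62))]
375 [(160, np.int64(189)), (161, np.int64(133)), (162, np.int64(54)), (163, np.int64(22))]
400 [(160, np.int64(188)), (162, np.int64(171)), (170, np.int64(191)), (171, np.int64(139)), (172, np.int64(60))]
414 [(160, np.int64(189)), (162, np.int64(169)), (170, np.int64(193)), (171, np.int64(141)), (172, np.int64(66))]
430 [(160, np.int64(189)), (162, np.int64(174)), (171, np.int64(158)), (172, np.int64(86)), (173, np.int64(43))]
460 [(161, np.int64(164)), (162, np.int64(101)), (163, np.int64(61))]
480 [(161, np.int64(166)), (162, np.int64(102))]
```

```bash
python3 - <<'E'
from h import *
import pickle
c,s=pickle.load(open("w2.pkl","rb"));print(s["ee_pos"],s["tool_rot"])
y=lambda a,b:np.degrees(np.arctan2(*(b-a)[1::-1]))
P=lambda u,v,z=.08:plane(c,(u,v),z)
L0,L1=P(366.5,20),P(361.9,150);R0,R1=P(501,20),P(484.6,150)
F0,F1=P(375,161.2),P(480,162.2);l=P(414,171.3,.051)
print("yaw L",y(L1,L0),"R",y(R1,R0),"front",y(F0,F1)+90)
fl,fr=P(361.5,161),P(483.3,162.3);print("corners",fl,fr,np.linalg.norm(fl-fr),"lip mid",l)
w0,w1=P(393,166,.051),P(435,166,.051);print("lip width",np.linalg.norm(w0-w1),(w0+w1)/2)
t=cam("top");sc=cam("scene")
print(tri(c,(361.5,161),t,(140+308/3,205+182/3)),tri(c,(361.5,161),sc,(205+(497-365)/2.8,105+(530-305)/2.8)))
for zz in(.2343,):
  a,b=P(323.9,20,zz),P(323.3,150,zz);print("blade yaw",y(b,a),a,b)
for th in (83.5,84,84.5):
  r=np.radians(th);X=np.array([np.cos(r),np.sin(r)]);print(th,"origin",(fl+fr)[:2]/2+.066*X, "from lip",l[:2]+.076*X)
E
```

```text
[0.4802 0.0489 0.2479] [-3.1409  0.0004  1.464 ]
yaw L 83.56566376765016 R 83.70526539106575 front 83.3927873094162
corners [0.5175 0.1017 0.08  ] [0.6202 0.0897 0.08  ] 0.10333938698039875 lip mid [0.5689 0.0857 0.051 ]
lip width 0.03924920592634975 [0.569  0.0906 0.051 ]
(array([0.5176, 0.1016, 0.0762]), np.float64(0.0007878119076657448)) (array([0.5177, 0.1015, 0.0753]), np.float64(0.0007245667715343269))
blade yaw 83.65310456338888 [0.4915 0.1603 0.2343] [0.4865 0.1149 0.2343]
83.5 origin [0.5763 0.1613] from lip [0.5775 0.1612]
84 origin [0.5758 0.1613] from lip [0.5768 0.1613]
84.5 origin [0.5752 0.1614] from lip [0.5762 0.1613]
```

Request:
{"fn": "send_rows", "kwargs": {"moves": [[[0,0,0],[-0.04,0.025,0],-1],[[0,0,0],[-0.08,0.05,0.02],-1],[[0,0,0],[-0.104,0.083,0.07],-1],[[0,0,0],[-0.104,0.083,0.12],-1],[[0,0,0],[-0.104,0.083,0.165],-1],[[0,0,0],[-0.104,0.083,0.19],-1],[[0,0,0],[-0.104,0.083,0.19],-1],[[0,0,0],[-0.104,0.083,0.19],-1],[[0,0,0],[-0.104,0.083,0.19],-1]]}}

```text
t: 6.82
ee_pos: [0.5526, -0.0624, 0.0604]
tool_rot: [3.138, 0.0, 1.466]
wrist_force: [1.2, -0.5, -0.8]
grip_width: 0.0116
finger_force: 80.6
```

```bash
python3 - <<'E'
from h import *
s=ctrl.state();print(s["ee_pos"],s["tool_rot"],abs(s["qvel"]).max())
c=np.zeros((600,800,3),np.uint8)
a=vision.read_camera("scene");b=vision.read_camera("top")
cv2.imwrite("pics/s3.png",a);cv2.imwrite("pics/t3.png",b)
w=vision.read_camera("wrist");cv2.imwrite("pics/w3.png",w)
c[:300,:400]=cv2.resize(a[145:220,215:315],None,fx=4,fy=4,interpolation=3)
c[:300,400:800]=cv2.resize(b[205:280,220:320],None,fx=4,fy=4,interpolation=3)
c[300:,:]=cv2.resize(w[0:210,180:460],(800,600),interpolation=3)[:300]
cv2.imwrite("pics/c3.png",c)
tip=np.array([.5765,.1613,0])+[-.09*.1115,-.09*.9938,.0445];print(tip,proj(cam("scene"),tip),proj(cam("top"),tip),proj(cam("wrist"),tip))
E
```

```text
[ 0.5526 -0.0624  0.0604] [3.1382 0.0002 1.4656] 0.007348879266029918
[0.5665 0.0719 0.0445] [274.2305 194.2572] [253.7511 251.4323] [326.301  -52.8128]
```

View pics/c3.png

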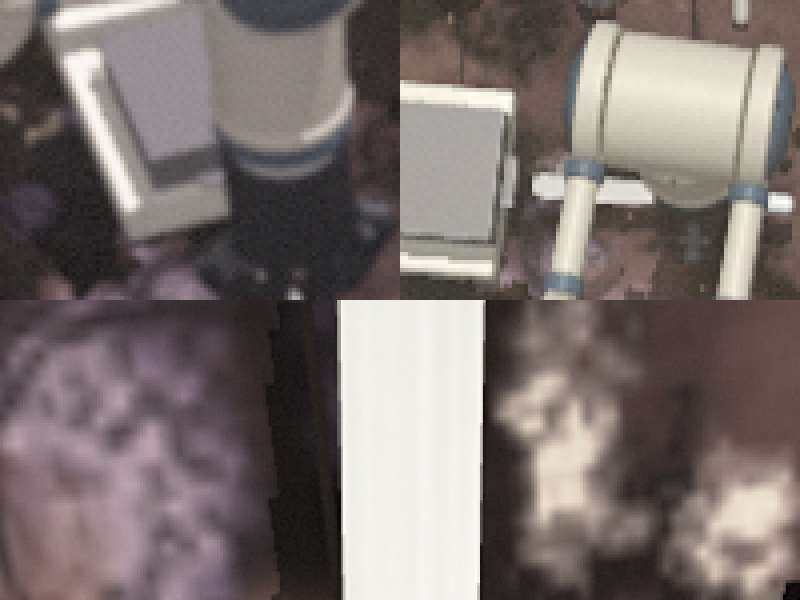

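Top view: the tip at about (253,252) matches the prediction (253.8,251.4), just before the lip. Next I'll check the blade's height and tilt in the gripper from its apparent width.

```bash
python3 - <<'E'
from h import *
def edge(g,v,u0,u1):
    r=g[v-1:v+2,u0:u1].mean(0);lo,hi=r.min(),r.max();h=(lo+hi)/2;k=np.where((r[:-1]-h)*(r[1:]-h)<=0)[0]
    return u0+k[-1]+ (h-r[k[-1]])/(r[k[-1]+1]-r[k[-1]]) if len(k) else np.nan
for f,(a,b,cc,d),vs in(("w3",(285,310,336,362),range(4,170,8)),("w2",(285,310,336,356),range(4,165,8))):
    g=cv2.cvtColor(cv2.imread(f"pics/{f}.png"),6).astype(float);X=[];Z=[];M=[]
    for v in vs:
        l,r=edge(g,v,a,b),edge(g,v,cc,d);yc=(v-240.8)/337.6;D=18*337.6/(r-l)
        X.append(67.7-D*(.9645*yc+.2642));Z.append(-126+D*(.9645-.2642*yc));M.append((l+r)/2)
    X,Z=np.array(X),np.array(Z);ok=np.isfinite(Z);p=np.polyfit(X[ok],Z[ok],1)
    print(f,X[ok][[0,-1]],np.round(Z,1),p,"at tip",np.polyval(p,136),np.polyval(p,90),M[0],M[-1])
E
```

```text
w3 [116.6938  61.76  ] [ 10.6  10.2  10.3  10.2  -8.5 -14.6  10.2  10.6  10.1  10.2  10.4  10.
  10.4   9.7  10.8  10.1  10.5   9.8  10.1  10.    9.9] [-0.0689 14.3162] at tip 4.949335829640576 8.117550445063433 323.3461632453568 323.42239375250097
w2 [115.7245  61.7222] [ 7.9  5.   9.7 10.8 11.5 11.1 10.7 10.  10.3 10.3 10.4 10.9 11.3 10.8
  9.9 10.2 10.1 10.6 10.   9.9 10.8] [-0.0274 12.5711] at tip 8.84179377094075 10.103176554283449 323.56997991967876 323.6248416992862
```

Request:
{"fn": "send_rows", "kwargs": {"moves": [[[0,0,0],[0,0,0.003],-1],[[0,0,0],[0,0,0.003],-1],[[0,0,0],[0,0,0.003],-1],[[0,0,0],[0.01,0,0.003],-1],[[0,0,0],[0.02,0,0.003],-1],[[0,0,0],[0.024,0,0.003],-1],[[0,0,0],[0.024,0,0.003],-1]]}}

```text
t: 7.85
ee_pos: [0.554, -0.0377, 0.0553]
tool_rot: [3.142, 0.0, 1.467]
wrist_force: [0.1, -1.5, -0.3]
grip_width: 0.0115
finger_force: 80.6
```

Request:
{"fn": "send_rows", "kwargs": {"moves": [[[0,0,0],[0,0,-0.001],-1],[[0,0,0],[0,0,-0.0015],-1],[[0,0,0],[0.007,0,-0.0015],-1],[[0,0,0],[0.014,0,-0.0015],-1],[[0,0,0],[0.021,0,-0.0015],-1],[[0,0,0],[0.026,0,-0.0015],-1],[[0,0,0],[0.026,0,-0.0015],-1]]}}

```text
t: 8.72
ee_pos: [0.5567, -0.0119, 0.0567]
tool_rot: [-3.142, 0.0, 1.467]
wrist_force: [0.4, 0.1, -0.5]
grip_width: 0.0115
finger_force: 80.6
```

Request:
{"fn": "send_rows", "kwargs": {"moves": [[[0,0,0],[0.001,0,-0.008],-1],[[0,0,0],[0.002,0,-0.016],-1],[[0,0,0],[0.004,0,-0.027],-1],[[0,0,0],[0.006,0,-0.038],-1],[[0,0,0],[0.009,0,-0.049],-1],[[0,0,0],[0.013,0,-0.059],-1],[[0,0,0],[0.018,0,-0.069],-1],[[0,0,0],[0.024,0,-0.078],-1],[[0,0,0],[0.031,0,-0.088],-1],[[0,0,0],[0.031,0,-0.088],-1]]}}

```text
t: 9.98
ee_pos: [0.5604, 0.0193, 0.1459]
tool_rot: [3.14, -0.001, 1.467]
wrist_force: [0.0, -0.3, -0.3]
grip_width: 0.0117
finger_force: 80.6
```

```bash
python3 - <<'E'
from h import *
s=ctrl.state();print(s["ee_pos"],s["wrist_force"],s["torque"])
c=np.zeros((480,800,3),np.uint8)
a=vision.read_camera("scene");b=vision.read_camera("top");w=vision.read_camera("wrist")
c[:240,:400]=cv2.resize(a[110:230,165:365],(400,240));c[:240,400:]=cv2.resize(b[180:300,120:320],(400,240))
c[240:,:320]=cv2.resize(w,(320,240))
cv2.imwrite("pics/c4.png",c)
E
```

```text
[0.5604 0.0193 0.1459] [ 0.0364 -0.2847 -0.2773] [-0.0029  0.0151 -0.03  ]
```

View pics/c4.png

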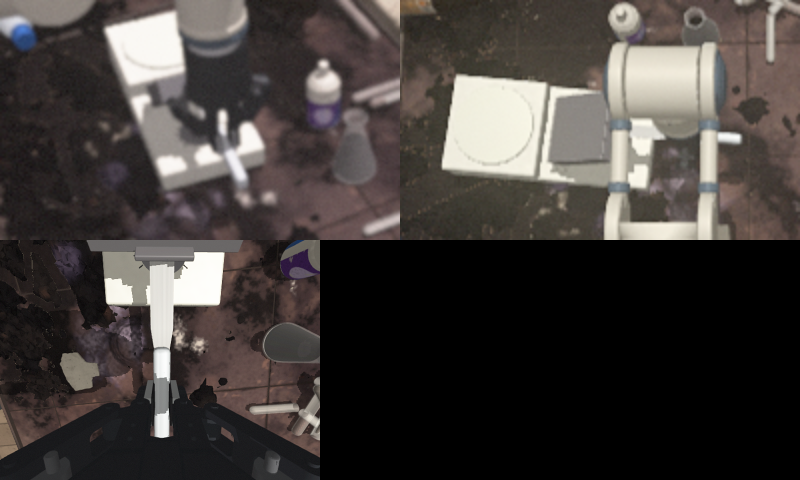

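The wrist inset shows the blade under the lifted lip, with the cover up about 40°. Continuing.

Request:
{"fn": "send_rows", "kwargs": {"moves": [[[0,0,0],[0.008,0,-0.008],-1],[[0,0,0],[0.017,0,-0.016],-1],[[0,0,0],[0.028,0,-0.023],-1],[[0,0,0],[0.04,0,-0.029],-1],[[0,0,0],[0.052,0,-0.029],-1],[[0,0,0],[0.064,0,-0.029],-1],[[0,0,0],[0.076,0,-0.028],-1],[[0,0,0],[0.088,0,-0.028],-1],[[0,0,0],[0.1,0,-0.028],-1],[[0,0,0],[0.108,0,-0.028],-1]]}}

```text
t: 11.38
ee_pos: [0.5712, 0.1267, 0.1725]
tool_rot: [-3.141, 0.0, 1.466]
wrist_force: [0.4, -0.6, -0.4]
grip_width: 0.0115
finger_force: 80.6
```

Request:
{"fn": "send_rows", "kwargs": {"moves": [[[0,0,0],[0.006,0,0],-1],[[0,0,0],[0.011,0,0],-1],[[0,0,0],[0.014,0,0],-1],[[0,0,0],[0.016,0,0],-1],[[0,0,0],[0.016,0,0],-1]]}}

```text
t: 12.0
ee_pos: [0.573, 0.1419, 0.1729]
tool_rot: [3.141, -0.0, 1.466]
wrist_force: [-1.0, -0.2, -1.1]
grip_width: 0.0116
finger_force: 80.6
```

```bash
python3 - <<'E'
from h import *
s=ctrl.state();d=s["ee_pos"][:2]-[.5765,.1613];print(s["ee_pos"],s["wrist_force"],"TCP x_s",d@[.1115,.9938])
c=np.zeros((480,800,3),np.uint8)
a=vision.read_camera("scene");b=vision.read_camera("top");w=vision.read_camera("wrist")
c[:240,:400]=cv2.resize(a[90:210,165:365],(400,240));c[:240,400:]=cv2.resize(b[180:300,120:320],(400,240))
c[240:,:320]=cv2.resize(w,(320,240))
cv2.imwrite("pics/c5.png",c)
E
```

```text
[0.573  0.1419 0.1729] [-0.9715 -0.1726 -1.0594] TCP x_s -0.019667703946267143
```

View pics/c5.png

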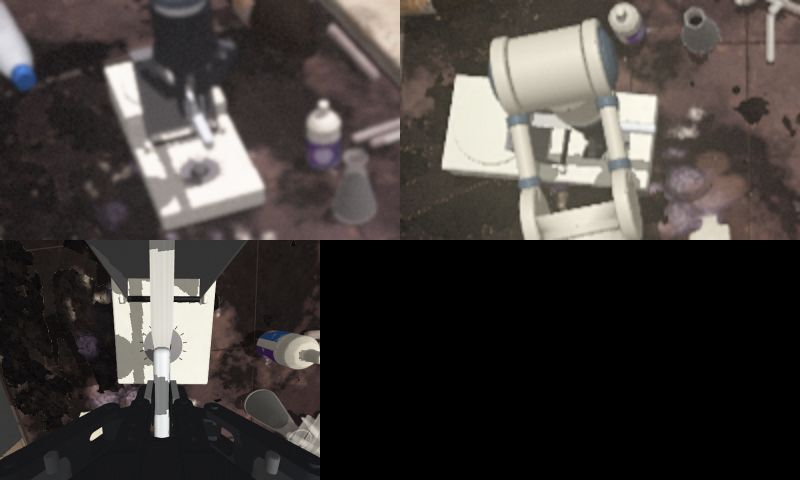

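Cover is up and back in all views. Withdrawing and returning the spatula to its place.

Request:
{"fn": "send_rows", "kwargs": {"moves": [[[0,0,0],[-0.03,0,0],-1],[[0,0,0],[-0.08,0,0],-1],[[0,0,0],[-0.13,0,0],-1],[[0,0,0],[-0.18,0.01,0],-1],[[0,0,-0.03],[-0.23,0.025,0.02],-1],[[0,0,-0.06],[-0.28,0.04,0.04],-1],[[0,0,-0.09],[-0.33,0.055,0.06],-1],[[0,0,-0.105],[-0.375,0.064,0.08],-1],[[0,0,-0.105],[-0.394,0.064,0.1],-1],[[0,0,-0.105],[-0.394,0.064,0.12],-1]]}}

```text
t: 13.4
ee_pos: [0.5949, -0.2575, 0.0516]
tool_rot: [-3.141, -0.0, 1.569]
wrist_force: [0.6, 0.9, -0.9]
grip_width: 0.0118
finger_force: 80.7
```

Request:
{"fn": "send_rows", "kwargs": {"moves": [[[0,0,0],[0,0,0],-1],[[0,0,0],[0,0,0],-1]]}}

```text
t: 13.65
ee_pos: [0.5959, -0.2553, 0.0537]
tool_rot: [3.141, 0.0, 1.573]
wrist_force: [-1.3, -0.5, -0.8]
grip_width: 0.0117
finger_force: 80.7
```

```bash
python3 - <<'E'
from h import *
print(rel([.5954,-.2563,.0245],down(1.571)),ctrl.state()["ee_pos"])
c=np.zeros((480,800,3),np.uint8)
a=vision.read_camera("scene");b=vision.read_camera("top")
cv2.imwrite("pics/s6.png",a);cv2.imwrite("pics/t6.png",b)
E
```

```text
(array([0.0011, 0.0001, 0.0016]), array([-0.001 , -0.0005,  0.0292])) [ 0.5959 -0.2553  0.0537]
```

Request:
{"fn": "send_rows", "kwargs": {"moves": [[[0,0,0],[0,0,0.012],-1],[[0,0,0],[0,0,0.022],-1],[[0,0,0],[0,0,0.027],-1],[[0,0,0],[0,0,0.029],-1],[[0,0,0],[0,0,0.029],-1],[[0,0,0],[0,0,0.029],-1]]}}

```text
t: 14.5
ee_pos: [0.5954, -0.257, 0.0239]
tool_rot: [3.141, 0.0, 1.571]
wrist_force: [0.4, 0.1, -0.3]
grip_width: 0.0117
finger_force: 80.7
```

```bash
python3 - <<'E'
import cv2,numpy as np
a=cv2.imread("pics/s6.png");b=cv2.imread("pics/t6.png")
c=np.hstack([cv2.resize(a[80:230,190:340],(400,400),interpolation=3),cv2.resize(b[200:300,130:270],(400,286),interpolation=3)[:286].copy() if 0 else cv2.copyMakeBorder(cv2.resize(b[200:300,130:270],(400,286),interpolation=3),0,114,0,0,0)])
cv2.imwrite("pics/c6.png",c)
E
```

```text
(no output)
```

View pics/c6.png

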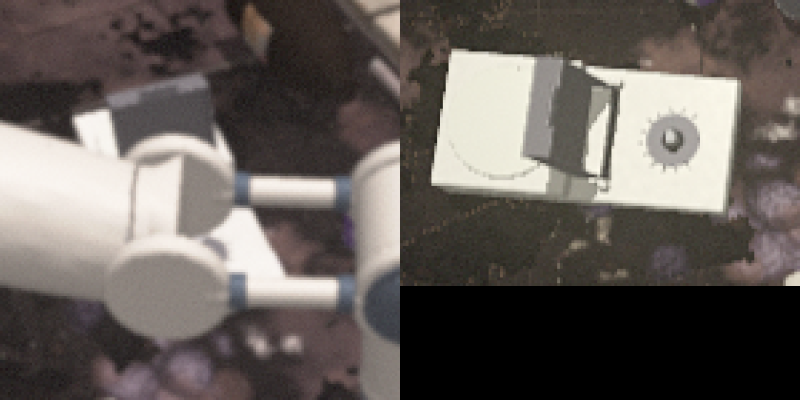

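Cover stands open, leaning back past upright (top crop: lip at (530,105), hinge at (605,130)). Now I'll release the spatula and go above the knob.

Request:
{"fn": "send_rows", "kwargs": {"moves": [[[0,0,0],[0,0,0],-0.5],[[0,0,0],[0,0,0],0],[[0,0,0],[0,0,0],0.2],[[0,0,0],[0,0,0],0.2],[[0,0,0],[0,0,-0.03],0.2],[[0,0,0],[0,0,-0.08],0.2]]}}

```text
t: 15.25
ee_pos: [0.5939, -0.2561, 0.1017]
tool_rot: [-3.137, -0.002, 1.571]
wrist_force: [0.8, -0.6, 0.2]
grip_width: 0.0513
finger_force: 0.0
```

Request:
{"fn": "send_rows", "kwargs": {"moves": [[[0,0,0.12],[0.01,-0.03,-0.04],0.2],[[0,0,0.28],[0.02,-0.06,-0.08],0.2],[[0,0,0.44],[0.035,-0.1,-0.096],0.2],[[0,0,0.6],[0.046,-0.125,-0.096],0.2],[[0,0,0.698],[0.046,-0.125,-0.096],0.2],[[0,0,0.698],[0.046,-0.125,-0.096],0.2],[[0,0,0.698],[0.046,-0.125,-0.096],0.2],[[0,0,0.698],[0.046,-0.125,-0.096],0.2]]}}

```text
t: 16.25
ee_pos: [0.4704, -0.2108, 0.1995]
tool_rot: [-3.141, 0.0, 0.874]
wrist_force: [-0.2, 0.3, -0.5]
grip_width: 0.0513
finger_force: 0.0
```

```bash
python3 - <<'E'
from h import *
import pickle
s=ctrl.state();print(s["ee_pos"],s["tool_rot"],abs(s["qvel"]).max())
c=cam("wrist");im=vision.read_camera("wrist");cv2.imwrite("pics/w7.png",im);pickle.dump((c,s),open("w7.pkl","wb"))
print("expect knob px",proj(c,[.4704,-.2108,.019]))
hsv=cv2.cvtColor(im,40);u0,v0=proj(c,[.4704,-.2108,.03]).astype(int)
g=im[v0-40:v0+40:4,u0-40:u0+40:4].astype(int);print(g.mean(2).astype(int));print((g.max(2)-g.min(2)))
E
```

```text
[ 0.4704 -0.2108  0.1995] [-3.1411  0.0001  0.8739] 0.0054446124691807495
expect knob px [323.9673 222.5554]
[[112 113 132 121 120 117 126 116 126 125 130 118 124 115 123 132 146 151
  150 149]
 [124 127 134 121 121 126 129 109 118 126 132 119 117 115 119 128 138 145
  146 155]
 [127 133 134 118 120 126 131 120 118 125 134 127 120 132 129 133 144 149
  154 151]
 [121 131 129 119 120 116 130 134 125  71 109 129 150 149 142 138 147 142
  149 154]
 [128 128 130 129 120 124 125  99  82 116 236 237 133 146 146 148 142 133
  149 147]
 [117 125 129 127 121  83  74 147 111 226 136 234 149 240 135 150 147 134
  133 139]
 [118 110 117 122 116  76 235 121 149 227 112 235 235 236 237 137 140 134
  135 135]
 [120 113 114 114  65 209 230 124 151 228  97 233 231 235 234 231 134 142
  149 141]
 [115 113 113 114  62 231 229 124 152 231  96 232 230 234 233 234 144 151
  162 158]
 [109 111 108 106  61 228 230 127 157 232  53 232 226 233 233 233 134 149
  162 152]
 [109 108  34  36  54 229 229 125 185 230 231 231 226 231 231 232 154 142
  143 139]
 [116 116 115  98  61 228 229 125 189 230 230 230 221 22
[... 1270 characters left out ...]
52 56]
 [33 36 32 30 17  5  5  6  7  4  2  5  6  6  5  5 36 50 57 48]
 [38 37  0  1 14  6  4  5  6  6  5  5  6  5  6  6 35 48 43 42]
 [38 37 43 29 17  5  5  6  5  6  6  7  5  4  5  5 48 45 49 43]
 [39 37 35 34 38  6  5  2  6  5  5  6  8  4  6  3 43 44 41 21]
 [39 32 29 36 35 21  3  1  5  6  6  5  5  4  5 40 41 35 32 45]
 [37 35 29 34 17 21 18  3  7  5  5  5  7  3 47 48 26 42 49 50]
 [18 22 20 13 15 16 18 16  6  3  4  5  8 35 48 22 39 42 48 47]
 [17 21 17 16 16 16 19 18  3  4  8  3  9 30 22 38 40 62 45 46]
 [19 16 17 15 16 15 16 17 18 35 37 31 28 26 33 31 36 39 43 42]
 [17 15 15 10 19 13 19 21 33 47 44 25 29 32 34 36 36 36 40 45]
 [17 16 16 17  4 15 16 23 37 59 22 39 35 34 33 36 33 34 34 36]]
```

```bash
python3 - <<'E'
from h import *
import pickle
c,s=pickle.load(open("w7.pkl","rb"));im=cv2.imread("pics/w7.png").astype(int)
m=((im.max(2)-im.min(2))<=10).astype(np.uint8);k=np.zeros_like(m);k[180:265,280:368]=1;m=cv2.morphologyEx(m*k,2,np.ones((3,3),np.uint8))
ct=max(cv2.findContours(m,0,1)[0],key=cv2.contourArea);print(cv2.boundingRect(ct),cv2.contourArea(ct))
p=ct[:,0].astype(float)
# skirt circle: robust fit on side points
q=p
for _ in range(6):
    A=np.c_[2*q,np.ones(len(q))];x=np.linalg.lstsq(A,(q**2).sum(1),rcond=None)[0];r=np.sqrt(x[2]+x[0]**2+x[1]**2);d=np.hypot(*(p-x[:2]).T)-r;q=p[abs(d)<1.5]
print("circle",x[:2],r,len(q),len(p),"->",plane(c,x[:2],.019),"diam",2*np.linalg.norm(plane(c,x[:2]+[r,0],.019)-plane(c,x[:2],.019)))
g=im.mean(2)
L=[(u,v) for v in range(195,228) for u in range(310,338) if m[v,u] and g[v,u]<115]
L=np.array([l for l in L if 316<l[0]<334]);print(L.min(0),L.max(0),[ (v,L[L[:,1]==v][:,0].mean()) for v in np.unique(L[:,1])])
for v in range(192,262,6): print(v,g[v,302:346:1].astype(int))
E
```

```text
(300, 197, 47, 55) 1747.5
circle [322.8036 222.9592] 22.750749158597984 109 147 -> [ 0.4693 -0.2104  0.019 ] diam 0.04222053484617912
[317 197] [326 221] [(np.int64(197), np.float64(323.0)), (np.int64(198), np.float64(323.0)), (np.int64(199), np.float64(319.5)), (np.int64(200), np.float64(318.5)), (np.int64(201), np.float64(317.5)), (np.int64(202), np.float64(317.5)), (np.int64(203), np.float64(317.0)), (np.int64(204), np.float64(317.0)), (np.int64(205), np.float64(324.0)), (np.int64(206), np.float64(324.0)), (np.int64(207), np.float64(324.0)), (np.int64(208), np.float64(324.0)), (np.int64(209), np.float64(323.5)), (np.int64(210), np.float64(323.5)), (np.int64(211), np.float64(323.5)), (np.int64(212), np.float64(323.5)), (np.int64(213), np.float64(323.5)), (np.int64(214), np.float64(323.5)), (np.int64(215), np.float64(323.5)), (np.int64(216), np.float64(323.5)), (np.int64(217), np.float64(323.5)), (np.int64(218), np.float64(323.5)), (np.int64(219), np.float64(323.5)), (np.int64(220), np.float64(323.5)), (np.int64(221), np.float64(323.5))]
192 [123 126 128 129 132 135 135 132 126 120 
[... 1462 characters left out ...]
2 126 128 127 121 136 202 231 229 228 228
 228 227 229 228 229 228 229 229 228 229 228 209 181 231 228 228 230 232
 227 193 152 142 141 139 134 125]
246 [ 62  60  61  63  63  60  63  65  66  65  61  67 124 208 233 229 228 228
 228 228 228 229 229 227 228 227 227 229 229 200 111 113 118 116 115 117
 119 113 100  90  86  85  91 105]
252 [ 59  60  61  61  61  63  60  62  64  64  65  66  72  83  82  84  81  99
 126 124 121 117 116 114 116 115 132 172 171 129  87  82  85  88  87  94
  99 103 111 114 115 116 119 121]
258 [ 59  60  57  60  61  60  62  60  66  70  77  87  88  89  90  87 104 145
 153 145 134 117 104  94  89  88  91  97 100 101 104 109 114 115 116 117
 117 119 118 117 118 119 120 118]
```

```bash
python3 - <<'E'
from h import *
import pickle
c7,s=pickle.load(open("w7.pkl","rb"));c1=pickle.load(open("w1.pkl","rb"));c2,_=pickle.load(open("w2.pkl","rb"))
print("skirt",tri(c7,(322.8,222.96),c1,(270.3,204.3)))
print("line inner end",tri(c7,(323.4,221.5),c1,(230+243/6,170+203/6)))
t=cam("top");b=cv2.imread("pics/t6.png")
f=lambda x,y,z:plane(t,(130+(x-400)/2.857,200+y/2.857),z)
X=np.array([.1115,.9938]);o=np.array([.5765,.1613]);Y=np.array([-.9938,.1115])
for n,p in(("roof front L",f(535,55,.176)),("roof front R",f(525,158,.176)),("shaft",f(673,139,.064))):
  d=p[:2]-o;print(n,"x_s",d@X,"y_s",d@Y)
E
```

```text
skirt (array([ 0.4593, -0.2222, -0.0518]), np.float64(5.591674048326632e-05))
line inner end (array([ 0.4696, -0.2111,  0.0122]), np.float64(0.0005438057946485275))
roof front L x_s 0.12385658763912558 y_s -0.05329099875834168
roof front R x_s 0.11860897167660948 y_s 0.053374213492013295
shaft x_s -0.004506727569692417 y_s 0.002240495931831793
```

Request:
{"fn": "send_rows", "kwargs": {"moves": [[[0,0,0.024],[0,-0.001,0.04],0.2],[[0,0,0.024],[0,-0.001,0.09],0.2],[[0,0,0.024],[0,-0.001,0.13],0.2],[[0,0,0.024],[0,-0.001,0.15],0.2],[[0,0,0.024],[0,-0.001,0.158],0.2],[[0,0,0.024],[0,-0.001,0.1605],0.2],[[0,0,0.024],[0,-0.001,0.1605],0.2],[[0,0,0.024],[0,-0.001,0.1605],0.2]]}}

```text
t: 17.3
ee_pos: [0.4702, -0.2105, 0.0406]
tool_rot: [3.139, -0.001, 0.849]
wrist_force: [0.1, 0.1, -0.6]
grip_width: 0.0513
finger_force: 0.0
```

Request:
{"fn": "send_rows", "kwargs": {"moves": [[[0,0,0],[0,0,0],-0.3],[[0,0,0],[0,0,0],-1],[[0,0,0],[0,0,0],-1],[[0,0,0],[0,0,0],-1],[[0,0,0],[0,0,0],-1],[[0,0,0],[0,0,0],-1]], "force": 80}}

```text
t: 18.05
ee_pos: [0.4698, -0.2103, 0.0399]
tool_rot: [3.141, -0.0, 0.849]
wrist_force: [0.2, 0.4, 5.0]
grip_width: 0.0138
finger_force: 80.8
```

Request:
{"fn": "send_rows", "kwargs": {"moves": [[[0,0,0],[0,0,-0.02],-1],[[0,0,0],[0,0,-0.06],-1],[[0,0,-0.08],[0.03,-0.012,-0.1],-1],[[0,0,-0.18],[0.075,-0.03,-0.11],-1],[[0,0,-0.28],[0.12,-0.05,-0.11],-1],[[0,0,-0.38],[0.165,-0.07,-0.11],-1],[[0,0,-0.48],[0.21,-0.087,-0.11],-1],[[0,0,-0.58],[0.255,-0.105,-0.11],-1],[[0,0,-0.61],[0.276,-0.114,-0.11],-1],[[0,0,-0.61],[0.276,-0.114,-0.11],-1]]}}

```text
t: 19.3
ee_pos: [0.5661, 0.0738, 0.1479]
tool_rot: [-3.139, 0.0, 1.461]
wrist_force: [-0.5, -0.4, -0.0]
grip_width: 0.0139
finger_force: 80.0
```

Request:
{"fn": "send_rows", "kwargs": {"moves": [[[0,0,0],[0,0,0],-1],[[0,0,0],[0,0,0],-1],[[0,0,0],[0,0,0],-1]]}}

```text
t: 19.68
ee_pos: [0.5663, 0.0715, 0.1494]
tool_rot: [3.141, 0.0, 1.457]
wrist_force: [-0.7, 0.5, -0.9]
grip_width: 0.0139
finger_force: 80.0
```

```bash
python3 - <<'E'
from h import *
import pickle
s=ctrl.state();print(s["ee_pos"],s["tool_rot"],s["grip_width"],abs(s["qvel"]).max())
c=cam("wrist");im=vision.read_camera("wrist");cv2.imwrite("pics/w8.png",im);pickle.dump((c,s),open("w8.pkl","wb"))
u0,v0=proj(c,[.5765,.1613,.064]);print(u0,v0,proj(c,[.5765,.1613,.04]))
u0,v0=int(u0),int(v0)
print(im[v0-40:v0+60:4,u0-48:u0+48:4].mean(2).astype(int))
E
```

```text
[0.5663 0.0715 0.1494] [3.1414 0.0001 1.4574] 0.013904807232758531 0.00459832723993527
324.57016028988744 106.75413640066331 [324.4283 111.0849]
[[227 228 229 230 235 159 234 161 135 137 138 138 139 140 138 141 141 153
  234 164 238 234 233 232]
 [227 228 228 230 231 234 135 136 138 137 137 137 139 140 140 139 141 141
  140 225 234 234 233 234]
 [226 227 228 228 214 134 135 137 138 139 138 140 140 140 140 141 141 142
  142 143 216 234 234 234]
 [ 96 230 228 227 134 134 135 137 137 137 138 138 140 140 139 140 143 142
  144 145 143 224 234 237]
 [231  90 218 131 134 136 138 135 138 138 137 139 139 141 140 141 142 142
  144 144 143 144 230 132]
 [227 230 187 134 136 134 137 138 139 139 138 140 138 140 141 143 142 142
  144 144 145 146 167 234]
 [229 231 132 136 136 135 137 137 139 140 141 144 118 146 143 141 141 144
  143 146 143 144 144 236]
 [230 223 133 136 135 136 136 137 138 102  43  49  49  50  50 138 142 144
  144 144 145 145 147 217]
 [230 143 134 137 135 135 138 138 125  46  47  49  49  49  49  51 149 143
  145 145 145 147 145 162]
 [116 130 134 135 136 137 137 138  42  84 194 
[... 870 characters left out ...]
32 232 129 135 134 137 139 137 141 142 141 142 143 145 146 145 146
  147 147 147 145 238 237]
 [232 233  63 237 132 137 136 137 138 139 140 140 142 141 142 142 144 147
  147 147 147 242  75 238]
 [232 103 234 232 235 135 138 136 138 138 141 140 142 144 143 144 145 147
  146 146 234 236 238 121]
 [232 231 231 231 232 237 128 137 138 139 140 141 141 144 143 143 145 145
  142 239 236 236 236 236]
 [231 231 232 231 232 233 234 222 136 138 139 141 139 140 142 143 140 227
  237 237 236 237 238 238]
 [230 230 231 231 232 232 232 233 234 236 216 177 154 180 227 241 236 236
  236 237 237 237 238 239]
 [230 230 230 232 232 232 233 232 233 233 234 235 236 238 239 238 237 235
  236 236 237 238 239 239]]
```

```bash
python3 - <<'E'
from h import *
import pickle
c,s=pickle.load(open("w8.pkl","rb"));g=cv2.imread("pics/w8.png").astype(float).mean(2)
o=np.array([.5765,.1613]);X=np.array([.1115,.9938]);Y=np.array([-.9938,.1115])
def fit(p,n=8,t=1.2):
    q=p
    for _ in range(n):
        A=np.c_[2*q,np.ones(len(q))];x=np.linalg.lstsq(A,(q**2).sum(1),rcond=None)[0];r=np.sqrt(x[2]+x[:2]@x[:2]);d=np.hypot(*(p-x[:2]).T)-r;q=p[abs(d)<t]
    return x[:2],r,len(q)
def rep(n,P):
    d=P[:2]-o;print(n,P,"x_s %.4f y_s %.4f"%(d@X,d@Y))
m=((g>100)&(g<160)).astype(np.uint8);k=np.zeros_like(m);k[55:175,265:385]=1;m=cv2.morphologyEx(m*k,2,np.ones((3,3),np.uint8))
ct=max(cv2.findContours(m,0,1)[0],key=cv2.contourArea)[:,0].astype(float)
ctr,r,n=fit(ct);rep(f"disc {ctr} r{r:.1f} n{n}",plane(c,ctr,.04));print("disc rad",r*np.linalg.norm(plane(c,ctr+[1,0],.04)-plane(c,ctr,.04)))
k=np.zeros_like(m);k[88:140,300:352]=1
d=((g<110)*k).astype(np.uint8);f=cv2.morphologyEx(d,3,np.ones((5,5),np.uint8));cn=max(cv2.findContours(f,0,1)[0],key=cv2.contourArea)
print("shaft sil",cv2.boundingRect(cn))
t=((g>90)*k).astype(np.uint8);t[:,:]=t;nl,lab,st,ce=cv2.connectedComponentsWithStats(t);
for i in range(1,nl):
    if st[i,4]>60: print(st[i],ce[i])
for P in((0,0),):
    C=o
    for z,rad in((.064,6),(.062,8),(.04,8)):
        pts=[proj(c,[*(o+X*rad/1e3*np.cos(a)+Y*rad/1e3*np.sin(a)),z]) for a in np.linspace(0,6.28,60)];pts=np.array(pts);print(z,rad,pts.min(0),pts.max(0))
E
```

```text
disc [325.6143 109.3971] r47.3 n172 [0.5774 0.1622 0.04  ] x_s 0.0010 y_s -0.0008
disc rad 0.03090445997425281
shaft sil (301, 91, 43, 41)
[ 300   88   52   52 1440] [327.5312 115.7694]
[312 101  26  21 459] [324.4749 109.7974]
0.064 6 [314.324  95.701] [334.8152 117.6159]
0.062 8 [311.0286  92.5245] [338.0842 121.4551]
0.04 8 [312.1997  97.9137] [336.6558 123.9878]
```

```bash
python3 - <<'E'
from h import *
import pickle
c,s=pickle.load(open("w8.pkl","rb"));c7,_=pickle.load(open("w7.pkl","rb"));g=cv2.imread("pics/w8.png").astype(float).mean(2)
a=plane(c7,(323.4,221.5),.039);b=plane(c7,(324.,204.5),.039);k=np.array([.4699,-.2106]);n=np.array([np.cos(.85),np.sin(.85)])
print("line ends along nose from axis",(a[:2]-k)@n,(b[:2]-k)@n)
t=np.array([np.cos(1.4574),np.sin(1.4574),0])
for x in(-.02,0,.005,.017,.026): print(x,proj(c,s["ee_pos"]+x*t+[0,0,-.001]))
for v in range(200,320,5): print(v,g[v,304:346:2].astype(int))
E
```

```text
line ends along nose from axis 0.005449092711190478 0.02029236160409595
-0.02 [324.8792 357.6145]
0 [324.9775 315.5859]
0.005 [325.0033 304.5774]
0.017 [325.0672 277.2798]
0.026 [325.1171 255.9518]
200 [236 235 235 235 235 234 235 236 237 236 238 238 238 238 238 238 237 237
 238 238 238]
205 [231 231 230 229 231 229 230 231 232 233 233 234 235 234 235 235 234 235
 235 236 234]
210 [18 21 25 22 18 23 22 23 22 20 23 22 22 22 22 18 19 23 21 22 20]
215 [33 22 40 27 27 34 29 30 30 25 26 26 21 27 28 28 26 29 25 30 35]
220 [29 35 33 35 31 26 47 45 36 31 32 24 28 26 26 24 26 22 26 40 53]
225 [20 29 28 27 28 27 44 41 40 39 35 27 29 24 25 25 26 33 35 29 47]
230 [30 35 34 37 34 36 58 85 83 67 45 30 26 27 27 26 28 27 23 21 27]
235 [ 26  31  34  36  47  55  73 101  73  55  44  33  26  27  27  26  26  29
  27  35  46]
240 [ 20  28  31  41  47  53 120  96  65  53  47  31  28  25  27  26  29  27
  29  31  48]
245 [47 40 61 74 80 70 50 51 53 52 53 53 54 61 37 39 30 23 38 52 71]
250 [ 39  51  51  48  49  49  50  53  52  53  50  52  53  65  65  55  53  62
  54  92 123]
255 [ 52  52  61  48  50  50  51 
[... 317 characters left out ...]
  67  94 132]
275 [ 50  59  62  62  88  83  87 128 114  32  30 115 128 128 131 129 128 129
 116  75  61]
280 [ 56  64  63  65  66  64  66  64  57  15  11  57  65  65  66  66  63 106
 130  77  77]
285 [ 45  64  64  64  66  67  64  66  61  13  14  60  66  66  64  66  68  91
 125  45  73]
290 [30 64 62 65 65 65 66 66 61 17 15 54 66 66 66 65 68 68 67 35 46]
295 [14 37 65 65 63 66 65 66 62 14 16 49 65 66 65 66 64 67 57 17 28]
300 [17 39 64 66 66 66 65 66 62 17 17 51 67 68 68 65 65 66 61 16 18]
305 [16 36 65 64 65 67 67 66 65 59 61 63 65 68 66 66 66 68 61 11 18]
310 [18 32 64 66 66 65 67 66 67 66 66 68 66 67 65 65 67 67 47 13 18]
315 [13 31 67 64 67 64 65 68 67 67 67 66 66 67 67 67 66 64 49 13 16]
```

Request:
{"fn": "send_rows", "kwargs": {"moves": [[[0,0,0],[0.03,0,0],-1],[[0,0,0],[0.06,0.001,0],-1],[[0,0,0],[0.085,0.001,0],-1],[[0,0,0],[0.091,0.001,0.01],-1],[[0,0,0],[0.091,0.001,0.02],-1],[[0,0,0],[0.091,0.001,0.027],-1],[[0,0,0],[0.091,0.001,0.027],-1],[[0,0,0],[0.091,0.001,0.027],-1],[[0,0,0],[0.091,0.001,0.027],-1]], "force": 100}}

```text
t: 20.85
ee_pos: [0.5778, 0.1625, 0.1229]
tool_rot: [3.141, -0.0, 1.458]
wrist_force: [-0.3, -0.4, -0.7]
grip_width: 0.0132
finger_force: 102.8
```

```bash
python3 - <<'E'
from h import *
print(rel([.5777,.1616,.108],down(1.459)),ctrl.state()["ee_pos"],ctrl.state()["wrist_force"])
E
```

```text
(array([ 0.0009, -0.0003, -0.0005]), array([-0.0009, -0.    ,  0.0149])) [0.5778 0.1625 0.1229] [-0.2525 -0.3828 -0.6761]
```

Request:
{"fn": "send_rows", "kwargs": {"moves": [[[0,0,0],[-0.0005,0,0.01],-1],[[0,0,0],[-0.0005,0,0.016],-1],[[0,0,0],[-0.0005,0,0.019],-1],[[0,0,0],[-0.0005,0,0.022],-1],[[0,0,0],[-0.0005,0,0.025],-1],[[0,0,0],[-0.0005,0,0.025],-1]]}}

```text
t: 21.6
ee_pos: [0.5774, 0.1622, 0.097]
tool_rot: [-3.141, 0.0, 1.459]
wrist_force: [-0.3, -0.3, -0.3]
grip_width: 0.0132
finger_force: 102.8
```

Request:
{"fn": "send_rows", "kwargs": {"moves": [[[0,0,0],[0,0,0.003],-1],[[0,0,0],[0,0,0.006],-1],[[0,0,0],[0,0,0.009],-1],[[0,0,0],[0,0,0.0105],-1],[[0,0,0],[0,0,0.0105],-1]]}}

```text
t: 22.22
ee_pos: [0.5775, 0.1622, 0.0871]
tool_rot: [3.141, -0.0, 1.459]
wrist_force: [-1.3, -0.3, 2.1]
grip_width: 0.0132
finger_force: 103.2
```

Request:
{"fn": "send_rows", "kwargs": {"moves": [[[0,0,0],[0,0,0.002],-1],[[0,0,0],[0,0,0.004],-1],[[0,0,0],[0,0,0.005],-1],[[0,0,0],[0,0,0.005],-1],[[0,0,0],[0,0,0.005],-1]]}}

```text
t: 22.85
ee_pos: [0.5776, 0.1622, 0.0829]
tool_rot: [3.141, -0.0, 1.459]
wrist_force: [-3.5, 0.4, 7.5]
grip_width: 0.0131
finger_force: 104.0
```

Request:
{"fn": "send_rows", "kwargs": {"moves": [[[0,0,0],[0,-0.0004,0.001],-1],[[0,0,0],[0,-0.0004,0.002],-1],[[0,0,0],[0,-0.0004,0.0025],-1],[[0,0,0],[0,-0.0004,0.0025],-1]]}}

```text
t: 23.35
ee_pos: [0.5776, 0.1622, 0.0818]
tool_rot: [3.139, -0.001, 1.459]
wrist_force: [-5.1, -1.5, 11.4]
grip_width: 0.0134
finger_force: 104.7
```

Request:
{"fn": "send_rows", "kwargs": {"moves": [[[0,0,0],[0,-0.0005,0.0005],-1],[[0,0,0],[0,-0.0005,0.001],-1],[[0,0,0],[0,-0.0005,0.001],-1],[[0,0,0],[0,-0.0005,0.001],-1]]}}

```text
t: 23.85
ee_pos: [0.5776, 0.1623, 0.0818]
tool_rot: [3.138, -0.001, 1.459]
wrist_force: [-5.2, -1.6, 15.0]
grip_width: 0.0132
finger_force: 105.1
```

Request:
{"fn": "send_rows", "kwargs": {"moves": [[[0,0,0],[0,0,0.0005],-1],[[0,0,0],[0,0,0.001],-1],[[0,0,0],[0,0,0.001],-1],[[0,0,0],[0,0,0.001],-1]]}}

```text
t: 24.35
ee_pos: [0.5776, 0.1623, 0.0817]
tool_rot: [3.137, -0.001, 1.459]
wrist_force: [-7.1, -3.0, 18.1]
grip_width: 0.0133
finger_force: 105.6
```

```bash
python3 - <<'E'
from h import *
b=vision.read_camera("top");t=cam("top");s=ctrl.state();print(s["ee_pos"],s["wrist_force"],s["grip_width"])
m=(b.min(2)>170).astype(np.uint8);k=np.zeros_like(m);k[232:252,305:390]=1
x,y,w,h=cv2.boundingRect(cv2.findNonZero(m*k));print((x,y,w,h),plane(t,(x,y+h/2),.01),plane(t,(x+w,y+h/2),.02))
print(b[215:262:4,165:215:5].mean(2).astype(int))
E
```

```text
[0.5776 0.1623 0.0817] [-7.923  -2.6109 18.2932] 0.013218392292674965
(315, 239, 63, 7) [ 0.5974 -0.1213  0.01  ] [ 0.5907 -0.3234  0.02  ]
[[ 54 215 129 217 220 221 223 225 226 172]
 [206 220 124 223 225 225 223 220 216 211]
 [233 222 174 222 219 215 213 208 203 201]
 [234 213 208 211 206 202 199 195 189 186]
 [233 129 204 199 195 190 182 176 171 161]
 [232 164 188 135 176 167 154 147 136 128]
 [232 235 169 150 143 133 129 134 151 125]
 [232 234 142 136  99  92 109 119 125 124]
 [232 233 120 127  94  89 134 240 118 130]
 [231 234 147 224 155  90 141 242 237 177]
 [231 233 173 213 185  90 236 235 240 239]
 [231 235 199 208 198  89 212 160 235 235]]
```

```bash
python3 -c "
from workcell import ctrl
print(ctrl.finish_job())"
```

```text
the job is handed in; nothing more can be done
None
```

I handed the job in at about 24 s: the cover is open at about 1.75 rad, the spatula is back flat in its place, and the knob is home and held pressed at the spindle stop (about 18 N). My last look at the cover was partly blocked by the arm.

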